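Stand the fallen plaster bust up and hold the torch on its face

TASK

Get the little plaster bust ready for drawing: stand the fallen bust upright on the table and let go of it, then draw the torch up out of the tool block and turn it so that it slopes down at about 45 degrees from in front of the bust, its lens aimed at the middle of the head from about 15 cm away. Do not touch the bust with the torch, leave the other things on the table where they are, and finish with the torch still held up in the air like that: the program ends while holding it.

Things in the scene. Friction and masses are not known exactly. Their poses are not given: they have to be found in the camera images.
- bust: White plaster bust 163 mm tall, 0.42 kg, on a stone plinth 76 x 76 x 18 mm. Origin: centre of the plinth's underside; z up through the crown, face to -x, y across the 88 mm shoulders (centre 68 mm up). Mass centre about 52 mm up. Starts lying on its back, face up, origin 38 mm above the table; stood up, origin at height 0. Leaning under about 30 degrees on a plinth edge, it rocks upright.
- bust_head (a point): Middle of the bust's head, on its z axis 130 mm up; axes as the bust's. The head is a smooth egg from 95 to 163 mm up, 50 mm across at 132 mm, 47 mm at 120 and 146 mm, over a neck 29 mm across: room for a finger on each side along y. Gripped there the bust may swing about the line between the fingers; held in the air it hangs plinth down.
- torch: Black hand torch, round, 160 mm long, 0.17 kg: head 38 mm across up to 38 mm from the lens, tapering by 52 mm to a straight ribbed barrel 27 mm across up to the tail. Origin: centre of the lens face; z from lens to tail, so it shines along -z. Starts head down in the block's round well, lens 20 mm and tail 180 mm above the table. Mass centre about 70 mm from the lens.
- block: Wooden tool block 80 x 190 x 75 mm (x, y, z), fixed to the table. Origin: centre of its underside, z up. Its wells lie in a row along y, each 55 mm deep: the torch's, 43 mm across, at y = +58 mm, and two 21 mm ones for brushes at y = -22 and -66 mm.
- well (a point): Centre of the mouth of the torch's well, on the top of the block (75 mm above the table).
- brush_a: Paintbrush standing hair up in the block's middle well, 169 mm long, 16 mm thick at most, its top 189 mm above the table. Origin: end of the handle. Leave alone.
- brush_b: Paintbrush standing hair up in the block's end well, 169 mm long, its top 189 mm above the table. Origin: end of the handle. Leave alone.
- jar: Low glass jar with lid, 52 mm across, 58 mm tall, standing. Origin: centre of its underside. Leave alone.
- flask: Brown glass bottle, 52 mm across, 135 mm tall, standing. Origin: centre of its underside. Leave alone.
- cup: White mug, 74 mm across without its handle, 85 mm tall, standing. Origin: centre of its underside. Leave alone.
- tin: Metal can, 66 mm across, 70 mm tall, standing. Origin: centre of its underside. Leave alone.
- pad: Paper pad 105 x 148 x 16 mm lying flat. Origin: centre of its underside. Leave alone.
- tray: Low steel tray 120 x 160 x 25 mm. Origin: centre of its underside. Leave alone.

How it is judged:
By the outcome, as a careful person would: the job done as asked, in the order asked, and still so for the second after the job is handed in, while the arm keeps its last pose, push and grip.
It also fails if it takes over 61 s, if anything falls off the work surface, if the arm or the gripper's body presses on something with over 40 N, if the wrist force passes 120 N, or if a joint passes its speed limit or range.

ROBOT

A 6-joint arm with a two-finger parallel gripper is mounted at the origin on the work surface. World frame = base frame: x ahead of the robot, y to its left, z up, the work surface at z = 0. Lengths are in mm, angles in rad, forces in N, time in s.
With the tool pointing down it reaches from about 425 to 925 mm from the base axis. Payload 12.5 kg.
Tool frame: the origin (TCP) lies between the finger pads; the fingertips stand 11 mm ahead of it and the grasp point (between the pads) lies 8 mm behind it (tcp_to_tips is the distance from the TCP to the fingertips, in mm); z points along the fingers, y is the line along which they close (so a half turn about z gives the same grasp; the last joint's range is limited). The gripper opens to 85 mm and grips with 20 to 120 N. Pads are 22 mm wide; open, the fingers measure 114 mm over their backs; the gripper's body (76 mm by 85 mm) begins 54 mm behind the grasp point. The pads swing forward as they close: fully open they stand 13 mm farther back than shut.
Start: joints at [-1.389, 0.491, 1.559, -0, 1.092, -0.106], TCP at [177.424, -599.303, 242.327] pointing down, gripper open.
Joint ranges: [-3.1, 3.1], [-0.84, 2.19], [0.05, 2.79], [-1.13, 4.28], [0.06, 2.93], [-2.69, 2.69]. Speed limits (rad/s): [2.22, 2.22, 2.79, 3.14, 3.14, 3.14].

INTERFACE

Orientations are given as a 3x3 rotation matrix whose columns are the frame's x, y, z axes.
In Python, from rig import sense, capture, calibration, job_done, tcp_to_tips gives the robot as it stands.
- The arm moves only by the tool jog_arm, never from a script. Its argument "targets" is a list of rows, each a list of 7 numbers: the turn, a rotation vector about the tool's x, y, z in normalised numbers (1 is 360 degrees), then the shift along the tool's x, y, z in parts of the range, where 1.0 means 1000 mm, then the finger opening in m, from 0 to 0.0854. In form: [[wx, wy, wz, dx, dy, dz, claw], ...]. A call has 1 to 12 rows; each row is the pose to reach, as a shift and turn from the pose commanded when the call began, along the tool's axes at that moment; what a row does not reach only later rows make up. A row lasts 1/10 s, in which the tool goes at most 50 mm and 8.59 degrees, less where a joint would pass 70% of its speed; a pose out of reach is approached as far as the arm can. A call with a gripper value outside its range is refused whole. The fingers move at their own pace and stop on an object; "squeeze" is the grip in N (left out, the last holds). Time passes only in rows, so rows that repeat a pose let the fingers close. It gives the time, the measured TCP pose, the force, the opening and the grip force at its end, in the units of the state.
- sense(): the state, without advancing time (a new reading comes with each control period).
- capture(name): name is "side" or "top"; returns (picture, depth): 480x640x3 uint8, red, green, blue; 480x640 float32, mm along the optical axis (not along the pixel's ray), 0 where there is no reading.
- calibration(name): a dict with "K" (3x3 intrinsics, pixels), "dist" ([k1, k2, p1, p2, k3] as OpenCV has them; the pictures are not rectified), "origin" and "attitude" of the camera in the world. Camera axes: x right, y down, z forward; pixel columns grow to the right and rows downward; lengths in mm; the calibration is good to about 2 mm. A picture is of the moment at which its call begins. calibration takes no time and is no camera call.
- job_done(): hands the job in; it is judged then, once.
The state is a dict: "time": time; "q": joint angles; "joint_vel": joint speeds; "effort": joint torques, N m; "eef_pos": TCP position; "orientation": TCP orientation; "ft_force": force on the tool from outside, world axes, zero at the start; "ft_torque": the same for the moment, N m; "gripper_width": opening from 0.0 (shut) to 1.0 (fully open); "gripper_force": force on a finger pad.
Only numpy, scipy, OpenCV 4.12 (cv2) and the standard library are available. Lean on these libraries where they do the work, as an engineer would, in place of code of your own. Each camera call takes 0.05 s, during which the arm holds its last target. There are 200 camera calls.

## Working session

There is one attempt and no reset: what is moved stays moved. The work goes in short steps, Python scripts to look and compute and a tool call to move; the robot and the scene stay as the last step left them, time stands still between calls to the robot, and variables do not carry over. Pictures are saved under pics/ and viewed, at most 10 in all, crops included, and the job is handed in when it is done.

Besides the shell and the picture viewer there is one more tool, called after "Call:" in YAML: its name, and indented under it one key for each argument. jog_arm: Moves the arm, as the interface text tells. Its arguments: {"type":"object","properties":{"targets":{"type":"array"},"squeeze":{"type":"number"}},"required":["targets"]}

```bash
ls; mkdir -p pics
python3 - <<'E'
from rig import *
import cv2,numpy as np
for n in("side","top"):
    p,d=capture(n); np.savez(f"{n}0.npz",p=p,d=d); cv2.imwrite(f"pics/{n}0.png",p[:,:,::-1])
    c=calibration(n); print(n,c)
s=sense(); print(s["eef_pos"],s["orientation"],s["gripper_width"],tcp_to_tips)
E
```

```text
pics
side {'K': array([[570.98038927,   0.        , 320.63311735],
       [  0.        , 570.98038927, 236.75902918],
       [  0.        ,   0.        ,   1.        ]]), 'dist': array([-0.04769915,  0.        ,  0.        ,  0.        ,  0.        ]), 'origin': array([  196.21356063, -1120.23857366,   769.80435916]), 'attitude': array([[ 0.94154882, -0.17107128,  0.29020757],
       [-0.33686933, -0.47247895,  0.81442169],
       [-0.00220719, -0.86457982, -0.50249067]])}
top {'K': array([[514.92988107,   0.        , 326.05446776],
       [  0.        , 514.92988107, 237.60596949],
       [  0.        ,   0.        ,   1.        ]]), 'dist': array([-0.1455176,  0.       ,  0.       ,  0.       ,  0.       ]), 'origin': array([5.01356899e+02, 5.41097979e-01, 1.56871746e+03]), 'attitude': array([[-0.01845107, -0.99811676,  0.05850206],
       [-0.99982377,  0.01821669, -0.00453718],
       [ 0.00346292, -0.05857547, -0.99827698]])}
[ 177.38045467 -599.10312236  241.78169516] [[ 9.58874011e-01  2.83831987e-01 -1.85746951e-04]
 [ 2.83832029e-01 -9.58873508e-01  9.87007288e-04]
 [ 1.02036409e-04 -9.99136572e-04 -9.99999496e-01]] 1.0043218669248477 11.0
```

View pics/top0.png

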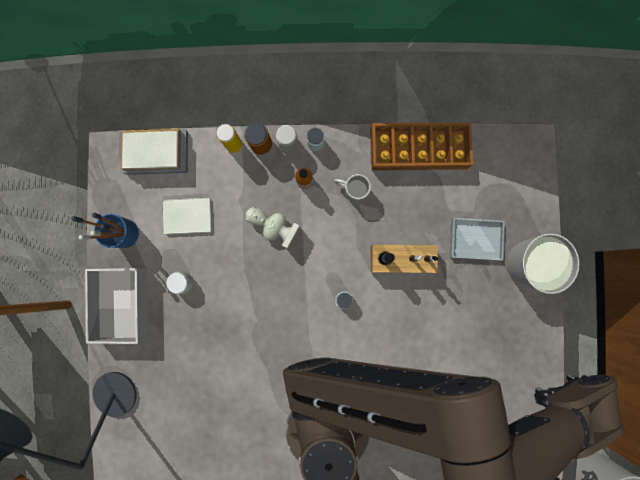

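View pics/side0.png

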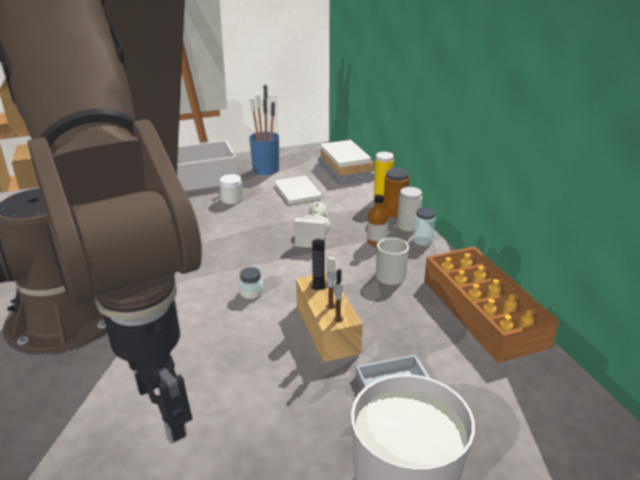

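The top view shows the bust with its head at about (256,215) and its plinth at (290,235). The torch is at (386,258), brushes at (417,258) and (433,258), jar (345,300), flask (304,177) and cup (357,186). The side view confirms the torch stands tail up at (318,262).

```bash
cat > h.py <<'E'
import numpy as np,cv2
from rig import *
def world(n,d,px=None):
    """world points for pixels px (N,2) with depth d (N)"""
    c=calibration(n); u=cv2.undistortPoints(px.astype(np.float64).reshape(-1,1,2),c["K"],c["dist"])[:,0]
    P=np.c_[u,np.ones(len(u))]*d[:,None]
    return P@np.asarray(c["attitude"]).T+c["origin"]
def cloud(n,d,roi):
    x0,y0,x1,y1=roi; v,u=np.mgrid[y0:y1,x0:x1]; px=np.c_[u.ravel(),v.ravel()]; z=d[y0:y1,x0:x1].ravel()
    return px,world(n,z,px)
E
python3 - <<'E'
from h import *
D=np.load("top0.npz"); p,d=D["p"],D["d"]
px,P=cloud("top",d,(150,150,230,200)); print("tbl?",)
px,P=cloud("top",d,(320,270,360,290)); print("table z",np.median(P[:,2]))
px,P=cloud("top",d,(235,195,310,260)); c=p[px[:,1],px[:,0]].astype(int)
m=(P[:,2]>15); Q=P[m]; print("bust n",len(Q),Q.min(0),Q.max(0))
r=cv2.fitLine(Q[:,:2].astype(np.float32),cv2.DIST_L2,0,.01,.01).ravel(); a=r[:2]; a=a if a[1]>0 else -a
print("axis",a,np.degrees(np.arctan2(a[1],a[0])),r[2:])
t=(Q[:,:2]-r[2:])@a; n=np.array([-a[1],a[0]]); s=(Q[:,:2]-r[2:])@n
print("t range",np.percentile(t,[0,1,50,99,100]))
for lo in range(int(t.min()),int(t.max()),8):
    k=(t>=lo)&(t<lo+8)
    if k.sum()>3: print(lo,k.sum(),"s",s[k].min().round(),s[k].max().round(),"z",np.percentile(Q[k,2],[5,50,98]).round())
for nm,roi in dict(torch=(374,240,402,272),block=(365,238,445,280),brushes=(405,245,445,268),flask=(290,160,320,192),cup=(332,168,378,204),jar=(332,288,358,312),tray=(448,215,510,265)).items():
    px,P=cloud("top",d,roi); Q=P[P[:,2]>20 if nm!="torch" else P[:,2]>130]
    print(nm,len(Q),Q.min(0).round(),Q.max(0).round(),np.median(Q,0).round(1))
E
```

```text
tbl?
table z -0.5301094461318598
bust n 1074 [501.35689855   0.54109798  15.99871304] [ 687.37429824  231.83966691 1568.71745987]
axis [0.52770513 0.84942764] 58.149467 [626.77075 148.36337]
t range [-191.74586029 -191.74586029   -1.02317771   87.72303101   93.60428837]
-71 87 s -40.0 34.0 z [18. 70. 82.]
-63 70 s -40.0 34.0 z [70. 76. 82.]
-55 54 s -41.0 33.0 z [58. 75. 83.]
-47 34 s -25.0 18.0 z [49. 57. 63.]
-39 28 s -19.0 14.0 z [44. 52. 59.]
-31 43 s -24.0 25.0 z [33. 51. 60.]
-23 69 s -36.0 37.0 z [38. 46. 60.]
-15 81 s -43.0 42.0 z [37. 51. 61.]
-7 77 s -43.0 42.0 z [41. 54. 62.]
1 74 s -44.0 41.0 z [44. 55. 63.]
9 67 s -41.0 42.0 z [41. 51. 60.]
17 48 s -36.0 36.0 z [38. 47. 55.]
25 31 s -19.0 14.0 z [38. 47. 55.]
33 33 s -16.0 19.0 z [38. 51. 61.]
41 41 s -19.0 22.0 z [42. 54. 61.]
49 47 s -22.0 27.0 z [40. 57. 64.]
57 48 s -24.0 29.0 z [40. 59. 68.]
65 45 s -25.0 28.0 z [40. 56. 67.]
73 40 s -21.0 26.0 z [43. 56. 61.]
81 34 s -19.0 26.0 z [44. 54. 61.]
89 9 s -7.0 11.0 z [47. 52. 58.]
torch 99 [ 501. -188.  130.] [5.390e+02 1.000e+00 1.569e+03] [ 525.3 -171.8  179.4]
block 1846 [ 482. -332.   20.] [5.650e+02 1.000e+00 1.569e+03] [ 523.2 -232.6   74.6]
brushes 758 [ 497. -332.   20.] [5.630e+02 1.000e+00 1.569e+03] [ 529.4 -281.8   74.7]
flask 302 [501.   1.  25.] [ 796.   81. 1569.] [762.8  53.1  92.3]
cup 334 [ 501. -166.   20.] [8.020e+02 1.000e+00 1.569e+03] [751.3 -91.   69.3]
jar 230 [381. -81.  20.] [5.010e+02 1.000e+00 1.569e+03] [407.2 -55.3  57.2]
tray 258 [ 501. -567.   20.] [6.450e+02 1.000e+00 1.569e+03] [ 577.6 -475.4   24.5]
```

```bash
cat >> h.py <<'E'
from scipy.spatial.transform import Rotation as Rn
def delta(pos,R):
    "tool-frame turn (deg) and shift (m) from the present pose to world pose"
    s=sense(); R0=np.array(s["orientation"]); 
    w=Rn.from_matrix(R0.T@R).as_rotvec(degrees=True); t=R0.T@(np.array(pos)-s["eef_pos"])/1000
    print("turn",w.round(2),"shift",t.round(4)); return w,t
def frame(z,y):
    z=np.array(z,float)/np.linalg.norm(z); y=np.array(y,float); y-=z*(z@y); y/=np.linalg.norm(y)
    return np.c_[np.cross(y,z),y,z]
E
python3 - <<'E'
from h import *
D=np.load("top0.npz"); p,d=D["p"],D["d"]
def C(roi,zlo,zhi=400):
    px,P=cloud("top",d,roi); return P[(P[:,2]>zlo)&(P[:,2]<zhi)]
Q=C((235,195,310,260),15)
a=np.array([np.cos(np.radians(60)),np.sin(np.radians(60))])
for _ in range(4):
    n=np.array([-a[1],a[0]]); t=Q[:,:2]@a; s=Q[:,:2]@n; X=[];Y=[]
    t0=t.min()
    for lo in np.arange(t0+4,t.max()-8,6):
        k=(t>=lo)&(t<lo+6); X.append(lo+3); Y.append((np.percentile(s[k],2)+np.percentile(s[k],98))/2)
    m,b=np.polyfit(X,Y,1); a=a+m*n; a/=np.linalg.norm(a)
n=np.array([-a[1],a[0]]); t=Q[:,:2]@a; s0=(m*np.mean(X)+b)
print("resid",np.round(np.array(Y)-np.polyval([m,b],X),1))
hi=t.max(); lo=np.percentile(t[Q[:,2]>60],0.5); print("axis deg",np.degrees(np.arctan2(a[1],a[0])),"len",hi-lo,t.min(),lo,hi)
b0=(lo+hi-163)/2
print("plinth",a*b0+n*s0,"head",a*(b0+130)+n*s0,"stand origin",a*(b0-38)+n*s0)
T=C((374,240,402,272),165); print("torch tail",len(T),np.median(T,0),(T.min(0)+T.max(0))/2)
B=C((365,238,445,280),65,85); (c,wh,an)=cv2.minAreaRect(B[:,:2].astype(np.float32)); print("block",c,wh,an)
T=C((405,240,445,268),100); print("brush",T.min(0),T.max(0))
for nm,roi in dict(flask=(285,155,322,195),cup=(332,168,378,204),jar=(332,288,358,312)).items():
    F=C(roi,20); print(nm,F.min(0).round(),F.max(0).round())
hd=a*(b0+130)+n*s0
delta([*hd,200],frame([0,0,-1],[-n[0],-n[1],0]))
delta([*hd,30],frame([0,0,-1],[-n[0],-n[1],0]))
E
```

```text
resid [ 0.2 -0.3 -0.9 -0.7  0.1  0.3  0.4  0.5 -0.9  1.   0.4 -0.7  0.8 -0.4
  1.5  0.3 -0.4 -0.5  0.2  0.3 -0.2  0.4 -1.1  0.1 -0.3 -0. ]
axis deg 60.56965960333537 len 161.82450918755086 368.38395231531814 369.1236350839302 530.948144271481
plinth [593.66008284  88.21603695] head [657.53753637 201.44002261] stand origin [574.98821181  55.11979498]
torch tail 83 [ 526.98260709 -174.28649519  180.14259246] [ 525.92885898 -174.98773147  176.79432314]
block (524.0071411132812, -234.72703552246094) (193.17848205566406, 79.05921936035156) 88.75927734375
brush [ 516.33512326 -305.48443059  100.77017948] [ 531.54314694 -248.07167382  191.81083414]
flask [744.  29.  25.] [796.  81. 142.]
cup [ 700. -166.   20.] [802. -36.  92.]
jar [381. -81.  20.] [431. -33.  66.]
turn [-5.000e-02 -3.000e-02 -4.408e+01] shift [ 0.6876 -0.6313  0.0425]
turn [-5.000e-02 -3.000e-02 -4.408e+01] shift [ 0.6876 -0.6311  0.2125]
```

The rows are not in the units I measure in: turns go in shares of 360 degrees. I convert before sending: -44.1 degrees / 360 = -0.1225.

Call:
jog_arm:
  targets:
    - [0, 0, -0.1225, 0.688, -0.631, 0, 0.085]
    - [0, 0, -0.1225, 0.688, -0.631, 0, 0.085]
    - [0, 0, -0.1225, 0.688, -0.631, 0, 0.085]
    - [0, 0, -0.1225, 0.688, -0.631, 0, 0.085]
    - [0, 0, -0.1225, 0.688, -0.631, 0, 0.085]
    - [0, 0, -0.1225, 0.688, -0.631, 0, 0.085]
    - [0, 0, -0.1225, 0.688, -0.631, 0, 0.085]
    - [0, 0, -0.1225, 0.688, -0.631, 0, 0.085]
    - [0, 0, -0.1225, 0.688, -0.631, 0, 0.085]
    - [0, 0, -0.1225, 0.688, -0.631, 0, 0.085]
    - [0, 0, -0.1225, 0.688, -0.631, 0, 0.085]
    - [0, 0, -0.1225, 0.688, -0.631, 0, 0.085]
  squeeze: 25

```text
time: 1.3
eef_pos: [487.0, -82.9, 242.3]
orientation: [[0.491, 0.871, -0.0], [0.871, -0.491, -0.0], [-0.0, 0.0, -1.0]]
ft_force: [0.4, -0.5, -0.4]
gripper_width: 0.993
gripper_force: 0.0
```

```bash
cat > t1.py <<'E'
from h import *
a=np.radians(60.57); n=np.array([-np.sin(a),np.cos(a)])
print(sense()["time"],sense()["eef_pos"],sense()["q"])
delta([657.5,201.4,150],frame([0,0,-1],[-n[0],-n[1],0]))
delta([657.5,201.4,30],frame([0,0,-1],[-n[0],-n[1],0]))
E
python3 t1.py
```

```text
1.3 [486.95994497 -82.88475467 242.27910022] [-3.02334312e-01  3.05608177e-01  1.87216718e+00 -1.66421689e-04
  9.63823156e-01  2.10996868e-01]
turn [0.   0.01 0.02] shift [0.3314 0.009  0.0922]
turn [0.   0.01 0.02] shift [0.3314 0.009  0.2122]
```

Call:
jog_arm:
  targets:
    - [0, 0, 0, 0.331, 0.009, 0.09, 0.085]
    - [0, 0, 0, 0.331, 0.009, 0.09, 0.085]
    - [0, 0, 0, 0.331, 0.009, 0.09, 0.085]
    - [0, 0, 0, 0.331, 0.009, 0.09, 0.085]
    - [0, 0, 0, 0.331, 0.009, 0.09, 0.085]
    - [0, 0, 0, 0.331, 0.009, 0.09, 0.085]
    - [0, 0, 0, 0.331, 0.009, 0.09, 0.085]
    - [0, 0, 0, 0.331, 0.009, 0.09, 0.085]
    - [0, 0, 0, 0.331, 0.009, 0.12, 0.085]
    - [0, 0, 0, 0.331, 0.009, 0.15, 0.085]
    - [0, 0, 0, 0.331, 0.009, 0.18, 0.085]
    - [0, 0, 0, 0.331, 0.009, 0.212, 0.085]

```text
time: 2.5
eef_pos: [656.5, 198.5, 29.4]
orientation: [[0.491, 0.871, 0.0], [0.871, -0.491, -0.0], [0.0, 0.0, -1.0]]
ft_force: [0.3, -0.6, -0.1]
gripper_width: 0.994
gripper_force: 0.0
```

Call:
jog_arm:
  targets:
    - [0, 0, 0, 0, 0, 0, 0.07]
    - [0, 0, 0, 0, 0, 0, 0.055]
    - [0, 0, 0, 0, 0, 0, 0.045]
    - [0, 0, 0, 0, 0, 0, 0.04]
    - [0, 0, 0, 0, 0, 0, 0.04]
    - [0, 0, 0, 0, 0, 0, 0.04]
    - [0, 0, 0, 0, 0, 0, 0.04]
    - [0, 0, 0, 0, 0, 0, 0.04]
  squeeze: 25

```text
time: 3.3
eef_pos: [657.3, 199.3, 30.9]
orientation: [[0.491, 0.871, 0.002], [0.871, -0.491, 0.0], [0.001, 0.001, -1.0]]
ft_force: [2.7, 1.7, 3.1]
gripper_width: 0.565
gripper_force: 26.0
```

```bash
python3 t1.py
python3 - <<'E'
from h import *
p,d=capture("side"); cv2.imwrite("pics/s1.png",cv2.resize(p[120:320,200:440,::-1],None,fx=2.5,fy=2.5))
E
```

```text
3.3 [657.30462201 199.27845016  30.87915008] [1.98269511e-01 8.14771361e-01 1.55338702e+00 1.80761536e-05
 7.71558959e-01 7.11404432e-01]
turn [ 0.08 -0.07  0.03] shift [ 0.0021 -0.0007 -0.1191]
turn [ 0.08 -0.07  0.03] shift [ 0.0019 -0.0009  0.0009]
```

View pics/s1.png

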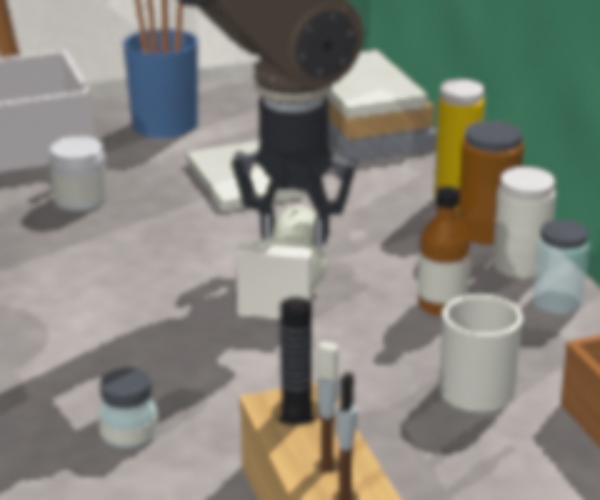

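Call:
jog_arm:
  targets:
    - [0, 0, 0, -0.003, 0, -0.012, 0.04]
    - [0, 0, 0, -0.0085, 0, -0.023, 0.04]
    - [0, 0, 0, -0.014, 0, -0.034, 0.04]
    - [0, 0, 0, -0.0207, 0, -0.044, 0.04]
    - [0, 0, 0, -0.028, 0, -0.053, 0.04]
    - [0, 0, 0, -0.036, 0, -0.062, 0.04]
    - [0, 0, 0, -0.045, 0, -0.07, 0.04]
    - [0, 0, 0, -0.055, 0, -0.077, 0.04]
    - [0, 0, 0, -0.065, 0, -0.083, 0.04]
    - [0, 0, 0, -0.075, 0, -0.089, 0.04]
    - [0, 0, 0, -0.086, 0, -0.093, 0.04]
    - [0, 0, 0, -0.097, 0, -0.097, 0.04]

```text
time: 4.55
eef_pos: [608.5, 113.7, 127.6]
orientation: [[0.491, 0.871, -0.0], [0.871, -0.491, -0.0], [-0.0, 0.0, -1.0]]
ft_force: [0.1, 0.6, -0.4]
gripper_width: 0.564
gripper_force: 27.1
```

Run:
```python
from h import *
p,d=capture("side"); cv2.imwrite("pics/s2.png",cv2.resize(p[120:320,200:440,::-1],None,fx=2.5,fy=2.5))
s=sense();print(s["time"],s["eef_pos"],s["gripper_width"],s["ft_force"])
```

```text
4.6 [607.9393717  112.46648673 127.93705144] 0.5613443355041915 [0.59651212 0.10237734 1.14643643]
```

View pics/s2.png

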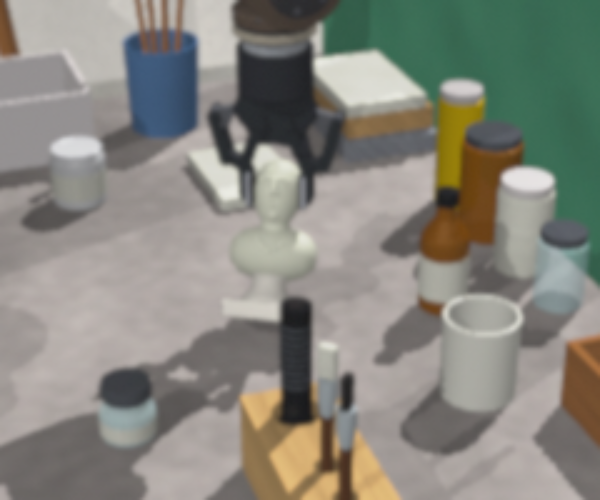

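Call:
jog_arm:
  targets:
    - [0, 0, 0, -0.01, 0, -0.001, 0.04]
    - [0, 0, 0, -0.02, 0, -0.002, 0.04]
    - [0, 0, 0, -0.03, 0, -0.002, 0.04]
    - [0, 0, 0, -0.04, 0, -0.002, 0.04]
    - [0, 0, 0, -0.05, 0, -0.001, 0.04]
    - [0, 0, 0, -0.06, 0, 0, 0.04]
    - [0, 0, 0, -0.07, 0, 0.003, 0.04]
    - [0, 0, 0, -0.07, 0, 0.004, 0.04]
    - [0, 0, 0, -0.07, 0, 0.004, 0.04]
    - [0, 0, 0, -0.07, 0, 0.004, 0.04]

```text
time: 5.6
eef_pos: [574.3, 52.9, 125.3]
orientation: [[0.491, 0.871, 0.001], [0.871, -0.491, -0.001], [-0.0, 0.001, -1.0]]
ft_force: [-10.4, -2.8, 28.2]
gripper_width: 0.569
gripper_force: 30.3
```

Run:
```python
from h import *
p,d=capture("side"); cv2.imwrite("pics/s3.png",cv2.resize(p[120:320,200:440,::-1],None,fx=2.5,fy=2.5))
s=sense();print(s["time"],s["eef_pos"],s["gripper_width"],s["ft_force"])
```

```text
5.65 [574.32455484  52.904073   125.31529792] 0.5624106591918748 [-9.40711688 -3.17195787 27.57011611]
```

View pics/s3.png

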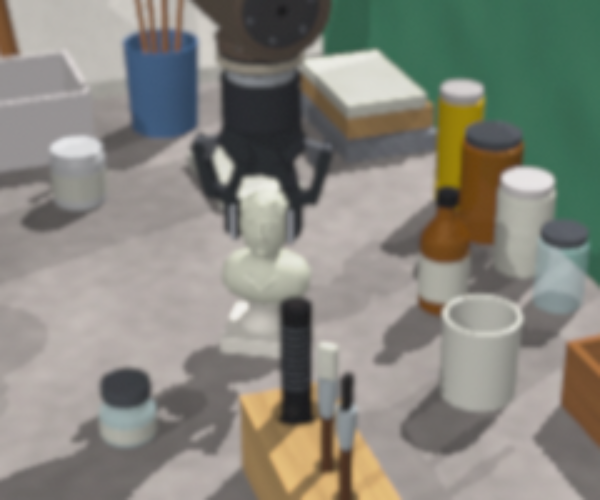

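The bust is now nearly upright, with its head at about (262,215) and plinth at (252,343), and the arm pushing down on it slightly. I'll ease that off, then let go.

Call:
jog_arm:
  targets:
    - [0, 0, 0, 0, 0, -0.002, 0.04]
    - [0, 0, 0, 0, 0, -0.002, 0.045]
    - [0, 0, 0, 0, 0, -0.002, 0.05]
    - [0, 0, 0, 0, 0, -0.002, 0.055]
    - [0, 0, 0, 0, 0, -0.002, 0.062]
    - [0, 0, 0, 0, 0, -0.002, 0.075]
    - [0, 0, 0, 0, 0, -0.002, 0.085]
    - [0, 0, 0, 0, 0, -0.002, 0.085]
    - [0, 0, 0, 0, 0, -0.002, 0.085]

```text
time: 6.55
eef_pos: [574.7, 53.5, 125.3]
orientation: [[0.491, 0.871, 0.0], [0.871, -0.491, -0.0], [-0.0, 0.0, -1.0]]
ft_force: [0.5, -0.6, -0.1]
gripper_width: 0.992
gripper_force: 0.0
```

Call:
jog_arm:
  targets:
    - [0, 0, 0, 0, 0, -0.02, 0.085]
    - [0, 0, 0, 0, 0, -0.04, 0.085]
    - [0, 0, 0, 0, 0, -0.07, 0.085]
    - [0, 0, 0, 0, 0, -0.1, 0.085]
    - [0, 0, 0, 0, 0, -0.14, 0.085]
    - [0, 0, 0, 0, 0, -0.18, 0.085]
    - [0, 0, 0, 0, 0, -0.2, 0.085]
    - [0, 0, 0, -0.04, 0, -0.2, 0.085]
    - [0, 0, 0, -0.09, 0, -0.2, 0.085]
    - [0, 0, 0, -0.14, 0, -0.2, 0.085]
    - [0, 0, 0, -0.19, 0, -0.2, 0.085]
    - [0, 0, 0, -0.24, 0, -0.2, 0.085]

```text
time: 7.75
eef_pos: [455.5, -156.9, 325.5]
orientation: [[0.491, 0.871, 0.0], [0.871, -0.491, -0.0], [-0.0, 0.001, -1.0]]
ft_force: [0.1, -1.2, 0.6]
gripper_width: 1.0
gripper_force: 0.0
```

Run:
```python
from h import *
p,d=capture("side"); q,e=capture("top"); np.savez("after.npz",p=p,d=d,q=q,e=e)
A=p[120:320,220:400,::-1]; B=q[170:290,270:410,::-1]
A=cv2.resize(A,(450,500)); B=cv2.resize(B,(350,300)); B=np.vstack([B,np.zeros((200,350,3),np.uint8)]); cv2.imwrite("pics/s4.png",np.hstack([A,B]))
s=sense();print(s["time"],s["eef_pos"],s["gripper_width"],s["ft_force"],s["q"])
```

```text
7.85 [ 454.55579002 -159.40203523  325.50442783] 0.99312001079995 [-0.10763511  0.43770451  0.63928119] [-4.74026127e-01  2.00122316e-01  1.77714225e+00 -1.04305723e-03
  1.16401728e+00  4.49135483e-02]
```

View pics/s4.png

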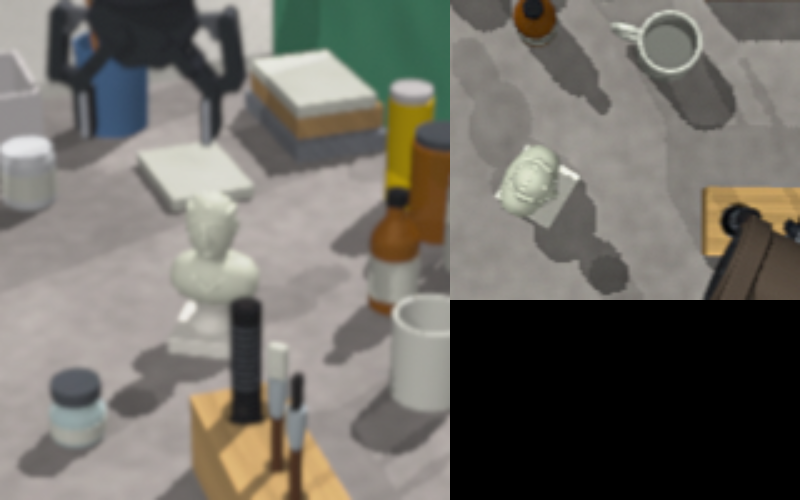

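The bust stands free and upright: head at about (212,215), plinth at (203,340) in the left crop. Next I'll measure its head, which way it faces, and the torch.

```bash
cat > t2.py <<'E'
from h import *
D=np.load("after.npz"); e=D["e"]
px,P=cloud("top",e,(275,205,320,265)); c=D["q"][px[:,1],px[:,0]].astype(int)
w=(P[:,2]>6)&(P[:,2]<200); P=P[w]
H=P[P[:,2]>125]; print("head",len(H),H.min(0).round(),H.max(0).round(),((H.min(0)+H.max(0))/2).round(1))
S=P[(P[:,2]>55)&(P[:,2]<92)]; r=cv2.minAreaRect(S[:,:2].astype(np.float32)); print("shoulder",r)
f=cv2.fitLine(S[:,:2].astype(np.float32),cv2.DIST_L2,0,.01,.01).ravel(); print("sh line deg",np.degrees(np.arctan2(f[1],f[0])),f[2:])
L=P[(P[:,2]>9)&(P[:,2]<27)]; print("plinth",len(L),cv2.minAreaRect(L[:,:2].astype(np.float32)))
# side view
d=D["d"]; px,Q=cloud("side",d,(280,190,335,270)); w=(Q[:,2]>6)&(Q[:,2]<200)&(abs(Q[:,0]-575)<70)&(abs(Q[:,1]-55)<70); Q=Q[w]
for lo,hi in((112,150),(55,90),(8,16)):
    k=Q[(Q[:,2]>lo)&(Q[:,2]<hi)]; print("side",lo,len(k),k.min(0).round(),k.max(0).round())
k=Q[(Q[:,2]>100)&(Q[:,2]<160)]
from scipy.optimize import least_squares
A=np.r_[H,k]; A=A[A[:,2]>120]
g=least_squares(lambda v:np.hypot(np.hypot(A[:,0]-v[0],A[:,1]-v[1]),(A[:,2]-132)*25/31)-25,[575,55],loss="soft_l1").x; print("head fit",g)
print("crown z",P[:,2].max())
# torch
D0=np.load("top0.npz"); px,T=cloud("top",D0["d"],(374,240,402,272)); T=T[(T[:,2]>172)&(T[:,2]<190)]; print("tail",cv2.minEnclosingCircle(T[:,:2].astype(np.float32)))
D1=np.load("side0.npz"); px,T=cloud("side",D1["d"],(308,235,330,290)); T=T[(T[:,2]>80)&(T[:,2]<190)&(T[:,1]<-150)&(T[:,1]>-215)]
for lo in range(85,185,15):
    k=T[(T[:,2]>lo)&(T[:,2]<lo+15)]
    g=least_squares(lambda v:np.hypot(k[:,0]-v[0],k[:,1]-v[1])-13.5,[526,-175],loss="soft_l1").x if len(k)>8 else 0
    print(lo,len(k),g)
E
python3 t2.py
```

```text
head 263 [549.  31. 125.] [599.  84. 172.] [574.2  57.3 148.8]
shoulder ((577.71240234375, 64.85468292236328), (58.39853286743164, 86.09425354003906), 67.27623748779297)
sh line deg -31.953577 [578.3628   67.43583]
plinth 193 ((603.6734008789062, 79.03753662109375), (165.88018798828125, 126.78679656982422), 3.4158432483673096)
side 112 276 [548.  26. 112.] [599.  75. 150.]
side 55 483 [535.  23.  55.] [621.  89.  90.]
side 8 91 [522.  10.   8.] [583. 108.  16.]
head fit [573.23940234  57.08307152]
crown z 172.24329396574512
tail ((526.427001953125, -174.9418182373047), 13.139796257019043)
85 79 [ 525.17480834 -178.6323757 ]
100 76 [ 525.49332442 -178.38876562]
115 82 [ 525.66182903 -178.56378369]
130 80 [ 525.74882649 -178.38335105]
145 78 [ 525.88681592 -178.28168818]
160 80 [ 525.98021329 -178.24591718]
175 95 [ 525.4045144  -177.40060531]
```

Run:
```python
from h import *
a=np.radians(60); y=[np.sin(a),-np.cos(a),0]
delta([526,-176.7,230],frame([0,0,-1],y)); delta([526,-176.7,134],frame([0,0,-1],y))
```

```text
turn [0.02 0.05 0.29] shift [0.0205 0.0706 0.0955]
turn [0.02 0.05 0.29] shift [0.0206 0.0706 0.1915]
```

In the tool's units: 0.3 degrees / 360 = 0.0008.

Call:
jog_arm:
  targets:
    - [0, 0, 0.0008, 0.0205, 0.0705, 0.03, 0.07]
    - [0, 0, 0.0008, 0.0205, 0.0705, 0.06, 0.07]
    - [0, 0, 0.0008, 0.0205, 0.0705, 0.085, 0.07]
    - [0, 0, 0.0008, 0.0205, 0.0705, 0.09, 0.07]
    - [0, 0, 0.0008, 0.0205, 0.0705, 0.09, 0.07]
    - [0, 0, 0.0008, 0.0205, 0.0705, 0.11, 0.07]
    - [0, 0, 0.0008, 0.0205, 0.0705, 0.13, 0.07]
    - [0, 0, 0.0008, 0.0205, 0.0705, 0.15, 0.07]
    - [0, 0, 0.0008, 0.0205, 0.0705, 0.17, 0.07]
    - [0, 0, 0.0008, 0.0205, 0.0705, 0.185, 0.07]
    - [0, 0, 0.0008, 0.0205, 0.0705, 0.1915, 0.07]
    - [0, 0, 0.0008, 0.0205, 0.0705, 0.1915, 0.07]

```text
time: 9.05
eef_pos: [528.6, -172.3, 134.6]
orientation: [[0.496, 0.869, 0.001], [0.869, -0.496, -0.0], [0.0, 0.001, -1.0]]
ft_force: [0.9, -0.0, -0.1]
gripper_width: 0.816
gripper_force: 0.0
```

Call:
jog_arm:
  targets:
    - [0, 0, 0, 0, 0, 0, 0.05]
    - [0, 0, 0, 0, 0, 0, 0.04]
    - [0, 0, 0, 0, 0, 0, 0.032]
    - [0, 0, 0, 0, 0, 0, 0.026]
    - [0, 0, 0, 0, 0, 0, 0.02]
    - [0, 0, 0, 0, 0, 0, 0.015]
    - [0, 0, 0, 0, 0, 0, 0.015]
    - [0, 0, 0, 0, 0, 0, 0.015]
    - [0, 0, 0, 0, 0, 0, 0.015]
  squeeze: 70

```text
time: 9.95
eef_pos: [528.7, -172.5, 134.5]
orientation: [[0.496, 0.869, 0.001], [0.869, -0.496, -0.001], [0.0, 0.002, -1.0]]
ft_force: [-0.2, -0.5, 5.6]
gripper_width: 0.291
gripper_force: 68.2
```

Call:
jog_arm:
  targets:
    - [0, 0, 0, 0, 0, -0.01, 0.015]
    - [0, 0, 0, 0, 0, -0.025, 0.015]
    - [0, 0, 0, 0, 0, -0.045, 0.015]
    - [0, 0, 0, 0, 0, -0.065, 0.015]
    - [0, 0, 0, 0, 0, -0.085, 0.015]
    - [0, 0, 0, 0, 0, -0.105, 0.015]
    - [0, 0, 0, 0, 0, -0.125, 0.015]
    - [0, 0, 0, 0, 0, -0.145, 0.015]
    - [0, 0, 0, 0, 0, -0.165, 0.015]
    - [0, 0, 0, 0, 0, -0.18, 0.015]
    - [0, 0, 0, 0, 0, -0.185, 0.015]
    - [0, 0, 0, 0, 0, -0.185, 0.015]

```text
time: 11.15
eef_pos: [528.2, -172.3, 319.3]
orientation: [[0.496, 0.869, 0.001], [0.869, -0.496, -0.0], [-0.0, 0.001, -1.0]]
ft_force: [-0.3, -1.3, -2.9]
gripper_width: 0.29
gripper_force: 68.8
```

```bash
cat > t3.py <<'E'
from h import *
a=np.radians(60); u=np.array([np.cos(a),np.sin(a),0]); y=[np.sin(a),-np.cos(a),0]
tz=(u-[0,0,1])/2**.5; lens=np.array([574,55.5,130])-150*tz; tcp=lens-114*tz
print(sense()["eef_pos"],sense()["gripper_width"],sense()["q"],"goal",tcp)
delta(tcp,frame(tz,y))
E
python3 t3.py
```

```text
[ 528.19957949 -172.25495338  319.31743714] 0.2904564413064708 [-4.34099801e-01  3.19971514e-01  1.62461522e+00 -9.07986281e-05
  1.19617249e+00  8.44802838e-02] goal [ 480.66190488 -106.16632302  316.67619023]
turn [-0.07 45.    0.29] shift [ 0.0338 -0.074   0.0026]
```

In the tool's units: 45 degrees / 360 = 0.125.

Call:
jog_arm:
  targets:
    - [0, 0.0111, 0, 0.003, -0.007, 0, 0.015]
    - [0, 0.0222, 0, 0.007, -0.015, 0, 0.015]
    - [0, 0.0361, 0, 0.01, -0.022, 0, 0.015]
    - [0, 0.05, 0, 0.013, -0.03, 0, 0.015]
    - [0, 0.0639, 0, 0.017, -0.037, 0, 0.015]
    - [0, 0.0778, 0, 0.02, -0.044, 0, 0.015]
    - [0, 0.0917, 0, 0.024, -0.052, 0, 0.015]
    - [0, 0.1056, 0, 0.028, -0.062, 0.001, 0.015]
    - [0, 0.1167, 0, 0.031, -0.069, 0.002, 0.015]
    - [0, 0.125, 0, 0.034, -0.074, 0.0025, 0.015]
    - [0, 0.125, 0, 0.034, -0.074, 0.0025, 0.015]
    - [0, 0.125, 0, 0.034, -0.074, 0.0025, 0.015]

```text
time: 12.35
eef_pos: [480.9, -106.4, 315.8]
orientation: [[0.352, 0.868, 0.35], [0.615, -0.496, 0.613], [0.706, -0.001, -0.708]]
ft_force: [-0.2, -1.2, -1.2]
gripper_width: 0.287
gripper_force: 68.9
```

```bash
python3 t3.py
python3 - <<'E'
from h import *
p,d=capture("side"); q,e=capture("top"); np.savez("fin.npz",p=p,d=d,q=q,e=e)
A=cv2.resize(p[90:330,190:410,::-1],(458,500)); B=cv2.resize(q[180:300,270:400,::-1],(340,314)); B=np.vstack([B,np.zeros((186,340,3),np.uint8)]); cv2.imwrite("pics/s5.png",np.hstack([A,B]))
E
```

```text
[ 480.86920593 -106.413726    315.79294859] 0.2871576154283954 [-0.71505045  0.27030122  1.91897956  0.81133743  1.26793477 -0.57755619] goal [ 480.66190488 -106.16632302  316.67619023]
turn [-0.22  0.1   0.15] shift [ 0.0007 -0.0003 -0.0005]
```

View pics/s5.png

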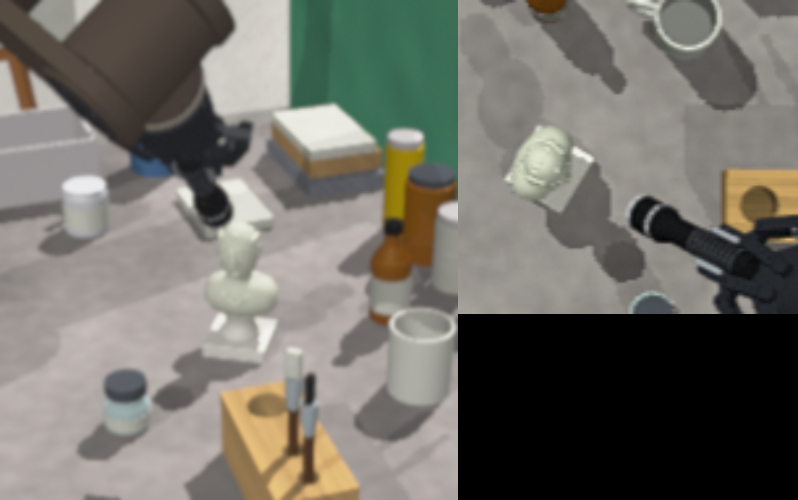

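The torch is held sloping down at the bust's face, its lens at about (645,215) in the top crop, and the well is empty. I'll check the torch's axis and the way the plinth faces numerically.

```bash
cat > t4.py <<'E'
from h import *
from scipy.optimize import least_squares
D=np.load("fin.npz"); q,e=D["q"],D["e"]; s=sense(); R=np.array(s["orientation"]); 
px,P=cloud("top",e,(330,235,400,290)); P=P[(P[:,2]>150)&(P[:,2]<400)]
L=(P-s["eef_pos"])@R   # tool axes
k=(np.hypot(L[:,0],L[:,1])<35)&(L[:,2]>15)&(L[:,2]<125); L=L[k]; print(len(L),"lens along tool z",np.percentile(L[:,2],[97,99,100]))
def fit(r,lo,hi):
    m=L[(L[:,2]>lo)&(L[:,2]<hi)]; return least_squares(lambda v:np.hypot(m[:,0]-v[0],m[:,1]-v[1])-r,[0,0],loss="soft_l1").x,len(m)
print("barrel",fit(13.5,15,40),fit(13.5,40,62)," head",fit(19,80,112))
# plinth front edge: bright low points in the top picture
px,P=cloud("top",e,(270,200,345,275)); c=q[px[:,1],px[:,0]].min(1)
for nm,lo,hi in(("plinth",10,26),):
    m=(P[:,2]>lo)&(P[:,2]<hi)&(c>150); print(nm,m.sum()); Z=P[m]
    a=np.radians(60.)
    for deg in range(50,72,2):
        a=np.radians(deg); t=-(Z[:,:2]-[574,55])@[np.cos(a),np.sin(a)]; v=(Z[:,:2]-[574,55])@[-np.sin(a),np.cos(a)]
        # front edge straightness: max t per bin of v
        mx=[t[(v>=b)&(v<b+8)].max() for b in range(-32,32,8) if ((v>=b)&(v<b+8)).sum()>1]
        print(deg,len(mx),np.std(mx).round(2),np.mean(mx).round(1),v.min().round(),v.max().round())
E
python3 t4.py
```

```text
394 lens along tool z [111.54278609 113.24055313 116.42321267]
barrel (array([-5.8772017 ,  0.70502347]), 80) (array([-6.74949832,  0.49733101]), 76)  head (array([-6.40281521,  0.41192176]), 130)
plinth 96
50 8 2.09 31.6 -39.0 43.0
52 8 1.72 31.6 -39.0 42.0
54 8 1.21 31.6 -38.0 41.0
56 8 0.86 31.4 -37.0 40.0
58 8 1.54 31.5 -36.0 39.0
60 8 2.18 31.4 -37.0 39.0
62 8 2.61 31.7 -38.0 40.0
64 8 3.55 32.1 -39.0 41.0
66 8 3.87 32.5 -40.0 42.0
68 8 4.47 32.5 -41.0 43.0
70 8 5.2 32.6 -42.0 43.0
```

```bash
sed -i 's/radians(60)/radians(57.5)/; s/^delta.*/F=frame(tz,y); delta(tcp+5.7*F[:,0]-0.5*F[:,1],F)/' t3.py; python3 t3.py
```

```text
[ 481.10311978 -106.23759036  316.2323732 ] 0.2880034342388038 [-0.71455631  0.26985442  1.9183736   0.81167871  1.26826895 -0.57788659] goal [ 473.6989561  -101.94110198  316.67619023]
turn [-1.97  0.09  1.99] shift [ 0.0061 -0.0089 -0.0003]
```

In the tool's units: -2 degrees / 360 = -0.0056.

Call:
jog_arm:
  targets:
    - [-0.0028, 0, 0.0028, 0.003, -0.0045, 0, 0.015]
    - [-0.0056, 0, 0.0056, 0.006, -0.009, 0, 0.015]
    - [-0.0056, 0, 0.0056, 0.006, -0.009, 0, 0.015]
    - [-0.0056, 0, 0.0056, 0.006, -0.009, 0, 0.015]
    - [-0.0056, 0, 0.0056, 0.006, -0.009, 0, 0.015]
    - [-0.0056, 0, 0.0056, 0.006, -0.009, 0, 0.015]

```text
time: 13.05
eef_pos: [475.3, -98.0, 320.5]
orientation: [[0.38, 0.843, 0.38], [0.596, -0.538, 0.596], [0.707, 0.0, -0.707]]
ft_force: [-1.1, -1.6, -2.0]
gripper_width: 0.293
gripper_force: 69.0
```

```bash
python3 - <<'E'
from h import *
import runpy
p,d=capture("side"); q,e=capture("top"); np.savez("fin.npz",p=p,d=d,q=q,e=e)
runpy.run_path("t3.py"); s=sense(); R=np.array(s["orientation"])
l=s["eef_pos"]+R@[-6,.5,114]; v=np.array([574,55.5,130])-l; print("lens",l,"dist",np.linalg.norm(v),"off deg",np.degrees(np.arccos(v@R[:,2]/np.linalg.norm(v))),s["time"],s["gripper_force"])
E
python3 t4.py | head -2; python3 -c "
from rig import job_done;print(job_done())"
```

```text
[475.24590756 -98.06902353 320.44453626] 0.2899424644699641 [-0.71314576  0.23905554  1.95108104  0.83358234  1.23750503 -0.54968998] goal [ 473.6989561  -101.94110198  316.67619023]
turn [ 0.03  0.   -0.03] shift [ 0.0001  0.0003 -0.0002]
lens [516.73580063 -33.96100839 235.58582329] dist 149.76924460552894 off deg 0.1862283971765548 13.15 68.95680069923401
395 lens along tool z [111.717881   113.89383779 116.52111256]
barrel (array([-6.02185083,  0.93742462]), 85) (array([-5.46475979,  0.7895762 ]), 67)  head (array([-5.91630818,  0.73893202]), 132)
the job is handed in; nothing more can be done
None
```

I stood the bust upright and let go of it, then handed the job in with the torch held in front of it: sloping down at 45°, aimed at the middle of the head within about 1° as I measured it, lens about 150 mm away, nothing else on the table touched, at 13 s on the robot's clock.

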